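# Load the watch tester and clip its carrier down

### The job

Pick the round watch-movement holder (the solid puck with a dial, not the square one or the ring) and set it gently down into the carrier's open cup, then push the loaded carrier fully home against the tester's back stop. Next press the raised spring clamp down until its hook snaps under the carrier's crossbar and stays there by itself, and last throw the control box's lever fully over to the far side to start the test. Leave the other loose things on the bench where they are.

Things in the scene. Friction and masses are not known exactly. Their poses are not given: they have to be found in the camera images.
- holder: Round movement holder to be tested: a solid plain aluminium puck, 60 mm in diameter, 30 mm high, 0.11 to 0.23 kg, with a white 42 mm watch dial and two hands on its top. It is the only round solid one: its neighbours are a square block and an open ring. Loose on the bench. Origin: centre of its underside; z up.
- square: Square aluminium holder, 62 x 62 x 30 mm, with a similar dial: not wanted, stays where it is. Loose. Origin: centre of underside.
- ringblk: Open aluminium ring, 80 mm outside, 48 mm hole, 20 mm high: not wanted, stays where it is. Loose. Origin: centre of underside.
- driver: Screwdriver with black handle lying left of the tester, stays where it is. Loose. About 200 mm long.
- jar: Amber jar with black cap, 56 mm in diameter, 60 mm high, stays where it is. Loose.
- loupe: Black eye loupe, 40 mm in diameter, 35 mm high, stays where it is. Loose.
- cup_empty: Empty steel cup, 70 mm in diameter, 60 mm high, stays where it is. Loose.
- dock: Fixed tester dock: 12 mm thick base plate (x -185 to +105 mm), guides along x 103 mm apart and 10 mm high, back stop face at x +65, white housing (220 wide, 95 high) from x +105 on. Origin: at bench level below the home place of the carrier's origin, so home is x 0, y 0, z 12 mm here. x runs from the open entrance to the housing, z up.
- carrier: Loose sliding carrier, 0.45 to 0.7 kg, between the dock's guides (1.5 mm play each side), pulled out 75 to 100 mm at the start. Plate 130 (x) x 100 (y) x 10 mm with a round open cup and, at its front (-x) end, a steel crossbar. Slides with 2 to 7 N; push it in the middle of the crossbar. Origin: centre of the plate's underside; x as the dock's x.
- cup (a point): Centre of the mouth of the carrier's cup, 25 mm above the carrier's underside (37 mm above the bench). Cup: 76 mm inside, 84 mm outside, 14 mm deep; the holder stands 16 mm above its rim when seated (underside 11 mm above the carrier's underside).
- crossbar (a point): Middle of the carrier's crossbar (a 10 mm round steel bar, 78 mm free length along y between two lugs 8 mm thick and 45 mm high), on its axis, 38 mm above the carrier's underside and 58 mm in front (-x) of its origin. Free space below it down to the plate (23 mm).
- clamp (a joint): Angle (rad) of the sprung clamp arm (bar 26 wide, 10 thick, 150 mm long), hinged at the dock's back, axis along the dock's y. 0: level over the carrier, tip to the entrance; grows as the tip rises; starts at 1.2 to 1.35 (stop 1.4). Lowest -0.007, lying on the crossbar. Its spring (2 to 3 N at the pad when level) lifts it again if the hook has not caught.
- clamp_hinge (a point): Clamp arm's hinge axis, at the middle: 85 mm behind (+x) the dock's origin and 61 mm above the bench.
- clamp_press (a point): Middle of the top of the black rubber pad (32 mm across) near the clamp arm's tip: press it down here. With the arm at angle a it lies at x = 85 - 128 cos a + 11 sin a, z = 61 + 128 sin a + 11 cos a (mm, dock frame): x -43, z 72 when level.
- jaw (a joint): Angle (rad) of the steel hook on its sprung hinge at the arm's tip: 0 at rest, square to the arm; up to 0.7 pushed outwards (-x). Pressing the arm down with the carrier home, the crossbar pushes the hook's sloped nose out (to about 0.3) and it snaps back below the bar; this takes 5 to 10 N on the pad.
- hook_tip (a point): Inner upper corner of the hook (22 mm wide, hinged 145 mm from the arm's hinge, reaching 37 mm below the arm's centre line): the edge that catches under the crossbar. Clipped: 57 mm before (-x) the carrier's origin, 30 to 33 mm above its underside.
- ctrlbox: White control box, fixed right of the dock, 120 (x) x 130 (y) x 45 mm, with the toggle lever in the middle of its top (on a grey block 70 x 50 x 25 mm) and two black knobs, 12 mm high, 35 mm before (-x) and 45 mm beside the middle. Origin: centre of its underside; its x is the way the lever is thrown, away from the robot.
- lever (a joint): Angle (rad) of the toggle lever: 0 to 0.15 at the start, leaning to the control box's -x (towards the robot); 1.0 when thrown fully over to +x. Stays where left; needs about 1 N at its tip. Pivot (axis along the box's y) 67 mm above the bench at the box's centre.
- lever_tip (a point): Centre of the lever's black ball tip (26 mm in diameter), 80 mm from its pivot; at angle a it is at x = 80 sin(a - 0.5), z = 67 + 80 cos(a - 0.5) (mm, box frame).
There are look-alikes about, which are no part of the job. What is shaped like the ctrlbox but yellow is not meant.

How it is judged:
On the way, in this order (a step that is already met when the one before it is completed fails the run):
1. the round holder sits flat in the carrier's cup, let go (horizontal distance between holder and cup below 0.01 m and z of holder in the frame of carrier between 0.006 and 0.016 m and angle between the z axis of holder and the z axis of carrier, either way round below 0.15 rad and contact force between the fingers and holder below 0.1 N), for 0.2 s.
2. the loaded carrier is home against the back stop (horizontal distance between holder and cup below 0.01 m and z of holder in the frame of carrier between 0.006 and 0.016 m and angle between the z axis of holder and the z axis of carrier, either way round below 0.15 rad and x of carrier in the frame of dock between -0.004 and 0.004 m and y of carrier in the frame of dock between -0.006 and 0.006 m and z of carrier in the frame of dock below 0.016 m), for 0.2 s.
3. the clamp's hook is snapped under the crossbar (all of step 2 and x of hook_tip in the frame of carrier between -0.061 and -0.048 m and z of hook_tip in the frame of carrier between 0.02 and 0.035 m and value of joint clamp below 0.05 rad and value of joint jaw below 0.12 rad), for 0.3 s.
4. the lever is thrown over (value of joint lever above 0.85 rad), for 0.2 s.
At the end, for the whole second after the job is handed in: Holder in the cup within 10 mm of its centre, flat within 0.15 rad; carrier within 4 mm of home; clamp arm below 0.05 rad, its hook closed (jaw below 0.12 rad) and at least 2 mm under the crossbar; lever beyond 0.85 rad; holder and carrier at rest (all of step 3 and value of joint lever above 0.85 rad and linear speed of each of holder, carrier below 0.02 m/s); the robot touches nothing.
It fails at once if another loose thing (the square holder, the ring, the screwdriver, the jar, the loupe, the empty steel cup) is moved by more than 30 mm (distance of any of square, ringblk, driver, jar, loupe, cup_empty from where it was at the start of the episode above 0.03 m).
It fails at once if the holder is dropped from more than about 25 mm or thrown (faster than 0.7 m/s while not held) (contact force between the fingers and holder below 0.05 N and linear speed of holder above 0.7 m/s).
It also fails if it takes over 67 s, if anything falls off the work surface, if the arm or the gripper's body presses on something with over 40 N, if the wrist force passes 120 N, or if a joint passes its speed limit or range.

### The arm

A 6-joint arm with a two-finger parallel gripper is mounted at the origin on the work surface. World frame = base frame: x ahead of the robot, y to its left, z up, the work surface at z = 0. Lengths are in m, angles in rad, forces in N, time in s.
With the tool pointing down it reaches from about 0.35 to 0.875 m from the base axis. Payload 4.2 kg.
Tool frame: the origin (TCP) lies at the very end of the fingers, on their centre line; the grasp point (between the pads) lies 19 mm behind it; z points along the fingers, y is the line along which they close (so a half turn about z gives the same grasp; the last joint's range is limited). The gripper opens to 85 mm and grips with 20 to 120 N. Pads are 22 mm wide; open, the fingers measure 114 mm over their backs; the gripper's body (76 mm by 85 mm) begins 54 mm behind the grasp point. The pads swing forward as they close: fully open they stand 13 mm farther back than shut.
Start: joints at [1.571, 0.385, 0.008, 0, -1.194, -0.259], TCP at [0.16, 0.604, 0.231] pointing down, gripper open.
Joint ranges: [-3.14, 3.14], [-1.21, 2.06], [-1.07, 1.41], [-3.16, 2.05], [-2.99, -0.16], [-3.1, 3.1]. Speed limits (rad/s): [2.79, 2.79, 3.14, 3.14, 3.14, 3.14].

### API

Orientations are given as a 3x3 rotation matrix whose columns are the frame's x, y, z axes.
In Python, from station import state, camera, sign_off gives the robot as it stands.
- The arm moves only by the tool servo_tool, never from a script. Its argument "steps" is a list of rows, each a list of 2 entries, a list of its own where there are three numbers: the shift along the tool's x, y, z in m, then the turn, a rotation vector about the tool's x, y, z in rad. In form: [[[dx, dy, dz], [ax, ay, az]], ...]. A call has exactly 5 rows; each row is the pose to reach, as a shift and turn from the pose commanded when the call began, along the tool's axes at that moment; what a row does not reach only later rows make up. A row lasts 1/8 s, in which the tool goes at most 62.5 mm and 10.7 degrees, less where a joint would pass 70% of its speed; a pose out of reach is approached as far as the arm can. A call with a gripper value outside its range is refused whole. "fingers" is the closure, from 0 (fully open) to 1 (shut), set as the call begins (left out, the last holds). The fingers move at their own pace and stop on an object; "grip_force" is the grip in N (left out, the last holds). Time passes only in rows, so rows that repeat a pose let the fingers close, or fill a call up. It gives the time, the measured TCP pose, the force, the opening and the grip force at its end, in the units of the state.
- state(): the state, without advancing time (a new reading comes with each control period).
- camera(name): name is "side" or "top"; returns a dict with "color" (420x560x3 uint8, red, green, blue), "fx", "fy", "cx", "cy" (pixels), "R" (3x3) and "t" (3): a world point X has camera coordinates R X + t. Camera axes: x right, y down, z forward; pixel columns grow to the right and rows downward; lengths in m; the calibration is good to about 2 mm. A picture is of the moment at which its call begins. There is no depth.
- sign_off(): hands the job in; it is judged then, once.
The state is a dict: "time": time; "joints": joint angles; "qd": joint speeds; "joint_torque": joint torques, N m; "tool_pos": TCP position; "tcp_rot": TCP orientation; "force": force on the tool from outside, world axes, zero at the start; "torque": the same for the moment, N m; "gripper_width": finger opening in m; "finger_force": force on a finger pad.
Only numpy, scipy, OpenCV 4.12 (cv2) and the standard library are available. Lean on these libraries where they do the work, as an engineer would, in place of code of your own. Each camera call takes 0.05 s, during which the arm holds its last target. There are 200 camera calls.

## Working session

There is one attempt and no reset: what is moved stays moved. The work goes in short steps, Python scripts to look and compute and a tool call to move; the robot and the scene stay as the last step left them, time stands still between calls to the robot, and variables do not carry over. Pictures are saved under pics/ and viewed, at most 10 in all, crops included, and the job is handed in when it is done.

Besides the shell and the picture viewer there is one more tool, called after ">>>" as name(argument=value, ...), one argument or row to a line, values as JSON. servo_tool: Moves the arm, as the interface text tells. Its arguments: {"type":"object","properties":{"steps":{"type":"array"},"fingers":{"type":"number"},"grip_force":{"type":"number"}},"required":["steps"]}

```bash
mkdir -p pics; cat > h.py <<'E'
import numpy as np, cv2
from station import state, camera, sign_off
def ray(c,u,v,z):
    R=np.array(c['R']);t=np.array(c['t']);o=-R.T@t
    d=R.T@np.array([(u-c['cx'])/c['fx'],(v-c['cy'])/c['fy'],1])
    return o+d*(z-o[2])/d[2]
def proj(c,X):
    p=np.array(c['R'])@np.array(X)+np.array(c['t']);return c['cx']+c['fx']*p[0]/p[2],c['cy']+c['fy']*p[1]/p[2]
E
python3 - <<'E'
from h import *
import pickle
for n in('top','side'):
    c=camera(n);pickle.dump(c,open(n+'0.pkl','wb'))
    cv2.imwrite(f'pics/{n}0.png',cv2.resize(c['color'][:,:,::-1],(800,600),interpolation=cv2.INTER_CUBIC))
    print(n,-np.array(c['R']).T@np.array(c['t']),c['fx'],np.array(c['R']).round(2).tolist())
s=state();print(s)
E
```

```text
top [ 0.31838788 -0.11006031  1.44238546] 440.82715273670277 [[-0.02, -1.0, -0.0], [-0.99, 0.02, -0.12], [0.12, 0.0, -0.99]]
side [0.17463383 0.74414306 0.81212302] 381.08476814195734 [[-0.94, -0.35, -0.02], [-0.2, 0.58, -0.79], [0.29, -0.74, -0.61]]
{'time': 0.1, 'joints': array([ 1.57061954e+00,  3.85466129e-01,  6.75735586e-03, -4.15063509e-04,
       -1.19401510e+00, -2.58642200e-01]), 'qd': array([-3.36952250e-05, -2.00347141e-03,  4.26615453e-03,  2.02888760e-03,
        2.18985529e-03,  5.83446450e-04]), 'joint_torque': array([ 3.98239581e-05, -3.93318772e+01,  1.88928294e+01,  4.19790074e+00,
       -2.59904788e-03,  4.62652125e-06]), 'tool_pos': array([0.15979182, 0.60368322, 0.2303401 ]), 'tcp_rot': array([[ 9.66653750e-01, -2.56086662e-01, -3.86289102e-04],
       [-2.56086925e-01, -9.66651836e-01, -1.92745083e-03],
       [ 1.20187380e-04,  1.96210116e-03, -9.99998068e-01]]), 'force': array([ 0.04479542, -0.3878903 , -0.39471481]), 'torque': array([-0.01828829,  0.02580682,  0.08348458]), 'finger_force': 0.0, 'gripper_width': 0.08550188830063638}
```

View pics/top0.png

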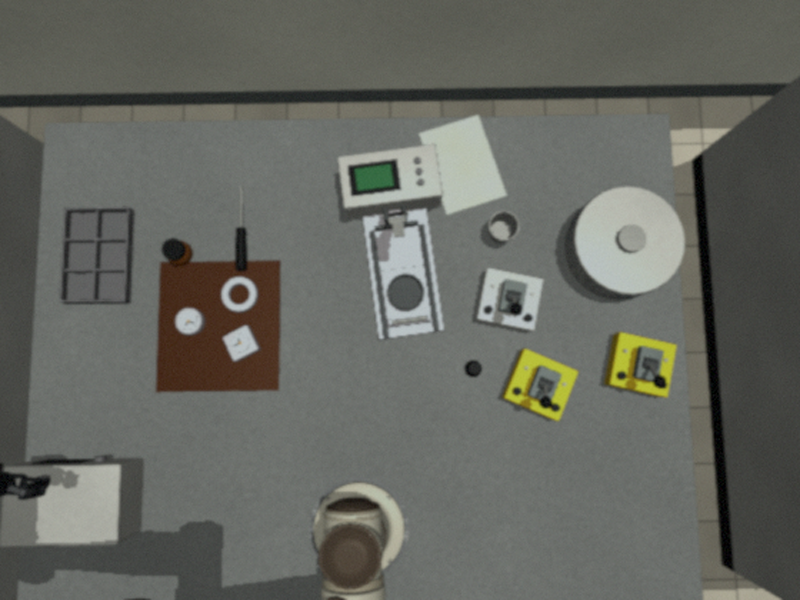

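View pics/side0.png

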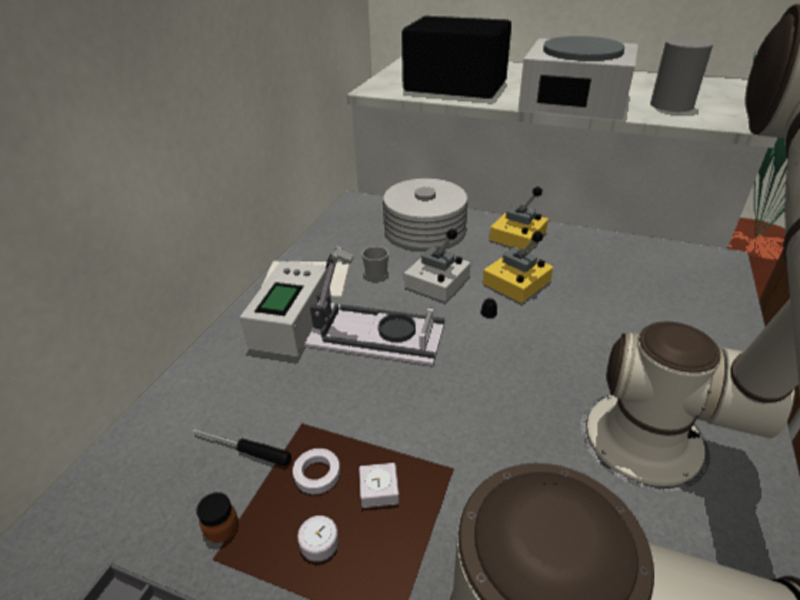

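The top view shows, in 800x600 pixels, these look-alikes: round puck with dial (189,321), square block (240,343), ring (239,294), jar (176,250), steel cup (503,228) and loupe (473,368). The dock is around (405,270). The white control box is at (512,298), and the two yellow boxes are decoys. I choose the puck at (189,321) and will check it in a crop.

```bash
python3 - <<'E'
from h import *
import pickle
T=pickle.load(open('top0.pkl','rb'));S=pickle.load(open('side0.pkl','rb'))
t=T['color'];s=S['color']
a=cv2.resize(t[195:265,105:200],(380,280),interpolation=cv2.INTER_CUBIC)
b=cv2.resize(t[140:240,250:390],(420,300),interpolation=cv2.INTER_CUBIC)
c=cv2.resize(s[160:260,165:335],(510,300),interpolation=cv2.INTER_CUBIC)
d=cv2.resize(s[310:400,195:290],(290,275),interpolation=cv2.INTER_CUBIC)
im=np.zeros((600,800,3),np.uint8);im[:280,:380]=a;im[:300,380:]=b;im[300:,:510]=c;im[300:575,510:]=d
cv2.imwrite('pics/crop1.png',im[:,:,::-1])
# puck
for nm,C,roi,z in(('top',T,(195,265,105,200),.03),('side',S,(310,400,195,290),.03)):
    y0,y1,x0,x1=roi;g=C['color'][y0:y1,x0:x1].astype(int)
    m=((g.min(2)>110)).astype(np.uint8)
    for k in cv2.findContours(m,cv2.RETR_EXTERNAL,cv2.CHAIN_APPROX_NONE)[0]:
        A=cv2.contourArea(k)
        if A<60: continue
        (u,v),(w,h),ang=cv2.minAreaRect(k);mm=cv2.moments(k);u=mm['m10']/A+x0;v=mm['m01']/A+y0
        print(nm,A,round(u,1),round(v,1),w,h,ang,ray(C,u,v,z).round(4))
E
```

```text
top 352.5 168.0 239.8 19.230182647705078 19.677398681640625 63.43495178222656 [0.4092 0.2606 0.03  ]
top 245.5 131.6 224.3 17.0 18.0 90.0 [0.4609 0.3785 0.03  ]
top 438.0 166.9 205.7 22.0 24.0 90.0 [0.5197 0.2658 0.03  ]
side 531.5 221.7 373.7 25.043960571289062 27.72724151611328 26.56505012512207 [0.4631 0.3826 0.03  ]
side 556.5 264.4 336.5 23.344707489013672 26.380565643310547 83.9909896850586 [0.4112 0.2654 0.03  ]
side 682.0 220.8 327.6 27.0 32.0 90.0 [0.5198 0.2783 0.03  ]
side 83.0 281.2 312.5 21.400211334228516 7.454992294311523 15.255118370056152 [0.3979 0.1879 0.03  ]
```

View pics/crop1.png

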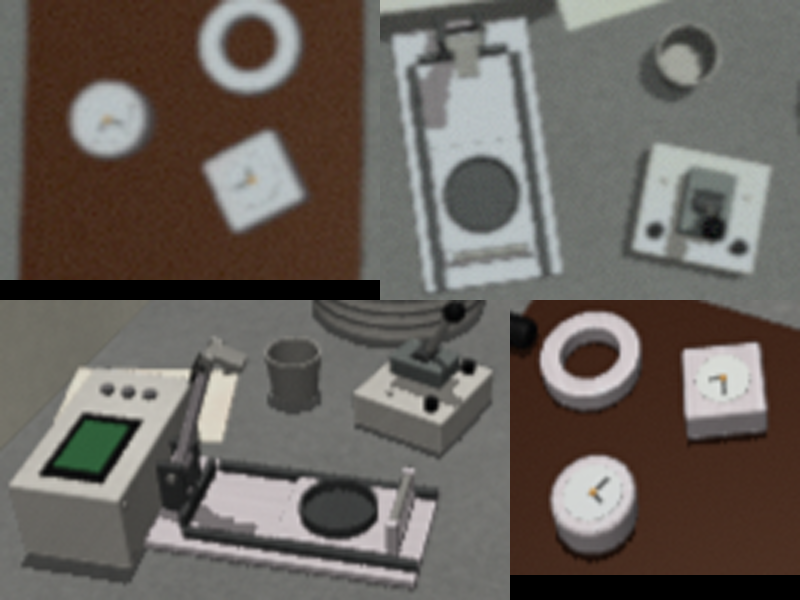

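Crop: the puck with dial is round and solid at crop (108,120), clearly separate from the square and the ring. The dock, cup (480,193), crossbar (488,254), clamp and white control box (700,207) with its ball (712,228) are all clear. Next I measure them.

```bash
python3 - <<'E'
from h import *
import pickle
T=pickle.load(open('top0.pkl','rb'));S=pickle.load(open('side0.pkl','rb'))
g=cv2.cvtColor(T['color'],cv2.COLOR_RGB2GRAY).astype(np.float32)
print(g[205,245:320].astype(int).tolist());print(g[185,245:320].astype(int).tolist())
# plate edges with subpixel threshold on rows
L=[];Rr=[]
for v in range(160,225):
    row=g[v];th=145
    xs=[u for u in range(248,315) if row[u]>th]
    if not xs: continue
    a,b=xs[0],xs[-1]
    ua=a-1+(th-row[a-1])/(row[a]-row[a-1]);ub=b+(row[b]-th)/(row[b]-row[b+1])
    L.append(ray(T,ua,v,.012)[:2]);Rr.append(ray(T,ub,v,.012)[:2])
for P in(L,Rr):
    P=np.float32(P);l=cv2.fitLine(P,cv2.DIST_HUBER,0,.001,.001).ravel()
    print('edge dir',np.arctan2(l[1],l[0])%np.pi, 'pt',l[2:], 'y at x=.5',l[3]+(.5-l[2])*l[1]/l[0])
for u in range(276,292,5): print(u,g[215:245,u].astype(int).tolist())
def comp(C,m,roi,z,mn=20):
    y0,y1,x0,x1=roi
    for k in cv2.findContours(m[y0:y1,x0:x1].astype(np.uint8),cv2.RETR_EXTERNAL,cv2.CHAIN_APPROX_NONE)[0]:
        A=cv2.contourArea(k)
        if A<mn: continue
        M=cv2.moments(k);u=M['m10']/A+x0;v=M['m01']/A+y0;r=cv2.minAreaRect(k)
        bp=cv2.boxPoints(r)+[x0,y0]
        print('  A',A,round(u,1),round(v,1),np.round(r[1],1),round(r[2],1),'X',ray(C,u,v,z)[:2].round(4),'box',ray(C,*bp.mean(0),z)[:2].round(4),[ray(C,*p,z)[:2].round(3).tolist() for p in bp])
print('cup');comp(T,g<110,(190,222,268,300),.037)
print('cup side');gs=cv2.cvtColor(S['color'],cv2.COLOR_RGB2GRAY);comp(S,gs<90,(216,242,262,294),.037)
print('box');comp(T,g>135,(184,234,330,385),.045)
print('ball');comp(T,g<35,(184,234,330,385),.14,8)
print('ball side');comp(S,gs<35,(155,175,305,325),.14,8)
E
```

```text
[110, 114, 110, 111, 111, 111, 110, 111, 111, 109, 107, 111, 110, 110, 107, 114, 154, 176, 161, 119, 86, 84, 107, 148, 171, 151, 109, 88, 79, 79, 79, 82, 80, 80, 83, 81, 83, 84, 83, 82, 83, 81, 81, 80, 81, 82, 83, 82, 81, 77, 84, 121, 165, 174, 141, 94, 78, 89, 120, 161, 184, 171, 139, 115, 110, 111, 111, 110, 110, 110, 110, 114, 111, 107, 109]
[108, 107, 111, 113, 112, 111, 109, 110, 113, 110, 111, 108, 112, 153, 184, 182, 147, 99, 80, 100, 147, 181, 189, 192, 191, 191, 189, 191, 188, 194, 190, 190, 192, 190, 190, 192, 191, 191, 190, 187, 190, 190, 191, 189, 183, 185, 190, 193, 188, 188, 171, 132, 93, 78, 89, 121, 161, 182, 171, 139, 117, 111, 109, 110, 110, 107, 110, 110, 111, 109, 113, 113, 111, 110, 109]
edge dir 0.12230186 pt [ 0.5819304  -0.02870928] y at x=.5 -0.038779788
edge dir 0.12219826 pt [ 0.5607972 -0.1821793] y at x=.5 -0.18964581
276 [130, 162, 182, 190, 192, 191, 188, 188, 168, 147, 138, 128, 111, 129, 171, 187, 191, 192, 193, 189, 174, 135, 114, 112, 114, 109, 111, 113, 108, 111]
281 [73, 78, 117, 168, 188, 189, 190, 182, 154, 144, 127, 117, 143, 174, 189, 189, 194
[... 442 characters left out ...]
[ 0.5174 -0.1122] [[0.517, -0.057], [0.574, -0.114], [0.517, -0.168], [0.462, -0.111]]
cup side
  A 443.5 277.5 228.0 [31.5 21.5] 7.1 X [ 0.5198 -0.1068] box [ 0.5226 -0.1039] [[0.557, -0.048], [0.59, -0.148], [0.486, -0.162], [0.461, -0.063]]
box
  A 924.5 357.6 208.4 [41.  36.7] 11.3 X [ 0.4992 -0.3479] box [ 0.4981 -0.3466] [[0.454, -0.27], [0.57, -0.296], [0.542, -0.424], [0.427, -0.396]]
ball
  A 25.5 360.4 215.5 [5.7 6.4] 45.0 X [ 0.4654 -0.3393] box [ 0.4647 -0.3389] [[0.464, -0.326], [0.477, -0.34], [0.465, -0.352], [0.452, -0.338]]
ball side
  A 27.0 316.1 163.6 [5. 6.] 90.0 X [ 0.4705 -0.3569] box [ 0.4709 -0.3573] [[0.486, -0.37], [0.466, -0.377], [0.457, -0.345], [0.476, -0.338]]
```

```bash
cat >> h.py <<'E'
import pickle
from scipy.spatial.transform import Rotation as Ro
psi=0.122; d=np.array([np.cos(psi),np.sin(psi),0]); n=np.array([-np.sin(psi),np.cos(psi),0])
def Rt(y): return np.array([[np.cos(y),np.sin(y),0],[np.sin(y),-np.cos(y),0],[0,0,-1]])
def go(X,yaw):
    s=state();R=s['tcp_rot']
    print('shift',(R.T@(np.array(X)-s['tool_pos'])).round(4),'turn',Ro.from_matrix(R.T@Rt(yaw)).as_rotvec().round(3),'t',round(s['time'],2),'F',s['force'].round(1),'pos',s['tool_pos'].round(4),'w',round(s['gripper_width'],4))
E
python3 - <<'E'
from h import *
T=pickle.load(open('top0.pkl','rb'))
f=np.mean([ray(T,281,234.65,.012)[:2],ray(T,286,233.8,.012)[:2]],0)
mid=np.array([.5,-.1142]);k=(f-mid)@d[:2];front=mid+k*d[:2];O=front+.185*d[:2]
print('front',f,front,'origin',O)
for p in((283.4,204.4,.037),(283.5,224,.05)):
    X=ray(T,*p);q=X[:2]-O;print('dock xy',q@d[:2],q@n[:2])
go([.461,.378,.231],.122)
go([.461,.378,.013],.122)
E
```

```text
front [ 0.42256823 -0.1099313 ] [ 0.42423065 -0.12349   ] origin [ 0.60785558 -0.10097594]
dock xy -0.09152905249286546 0.0010113179720929715
dock xy -0.15557842861870527 0.009539732252977697
shift [ 3.49e-01  1.41e-01 -3.00e-04] turn [ 0.002  0.    -0.381] t 0.1 F [ 0.  -0.4 -0.4] pos [0.1598 0.6037 0.2303] w 0.0855
shift [0.3489 0.1406 0.2177] turn [ 0.002  0.    -0.381] t 0.1 F [ 0.  -0.4 -0.4] pos [0.1598 0.6037 0.2303] w 0.0855
```

>>> servo_tool(
  steps=[
    [[0.05,0.02,0],[0,0,-0.08]],
    [[0.105,0.042,0],[0,0,-0.16]],
    [[0.16,0.064,0],[0,0,-0.24]],
    [[0.215,0.086,0],[0,0,-0.32]],
    [[0.27,0.109,0.02],[0.002,0,-0.38]],
  ],
  fingers=0,
)

```text
time: 0.72
tool_pos: [0.3945, 0.4295, 0.2125]
tcp_rot: [[0.992, 0.124, 0.002], [0.124, -0.992, 0.005], [0.003, -0.005, -1.0]]
force: [-0.3, 1.0, -1.2]
gripper_width: 0.0854
finger_force: 0.0
```

```bash
python3 -c "
from h import *
go([.461,.378,.10],.122)"
```

```text
shift [0.0593 0.0598 0.1124] turn [-0.005 -0.003  0.002] t 0.72 F [-0.3  1.  -1.2] pos [0.3945 0.4295 0.2125] w 0.0854
```

>>> servo_tool(
  steps=[
    [[0.025,0.025,0.02],[0,0,0]],
    [[0.05,0.05,0.05],[0,0,0]],
    [[0.059,0.059,0.09],[0,0,0]],
    [[0.06,0.06,0.112],[0,0,0]],
    [[0.06,0.06,0.112],[0,0,0]],
  ],
)

```text
time: 1.35
tool_pos: [0.4588, 0.3763, 0.097]
tcp_rot: [[0.993, 0.12, -0.003], [0.12, -0.993, -0.002], [-0.004, 0.002, -1.0]]
force: [0.1, 1.2, 0.1]
gripper_width: 0.0853
finger_force: 0.0
```

```bash
python3 - <<'E'
from h import *
go([.461,.378,.014],.122)
a=camera('top');b=camera('side')
im=np.hstack([cv2.resize(a['color'][190:270,80:180],(400,320),interpolation=cv2.INTER_CUBIC),cv2.resize(b['color'][290:400,170:307],(400,320),interpolation=cv2.INTER_CUBIC)])
cv2.imwrite('pics/g1.png',im[:,:,::-1])
p=state()['tool_pos'];print('tcp px side',proj(b,p))
E
```

```text
shift [ 0.0027 -0.0016  0.083 ] turn [ 0.002  0.004 -0.002] t 1.35 F [0.1 1.2 0.1] pos [0.4588 0.3763 0.097 ] w 0.0853
tcp px side (np.float64(220.19299243696037), np.float64(354.34916081280255))
```

View pics/g1.png

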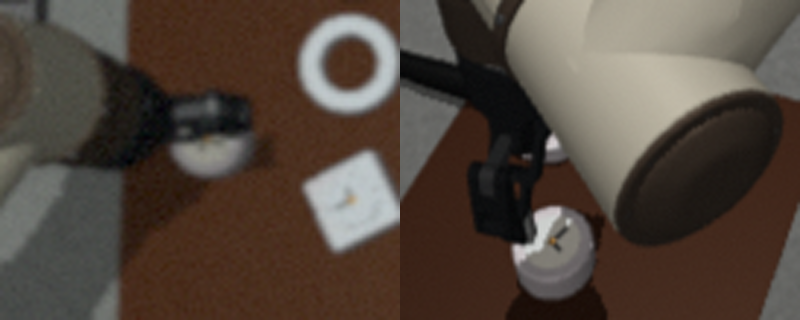

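The crops show the open gripper in line with the puck; the near fingertip ends at about side pixel (213,373). I check the fingertip height against the projection.

```bash
python3 - <<'E'
from h import *
S=pickle.load(open('side0.pkl','rb'));c=np.array([.4588,.3763,0])
for z in(.097,.11):
  for dx in(-.011,.011):
    for dy in(.043,.055): print(z,dx,dy,np.round(proj(S,c+dx*d+dy*n+[0,0,z]),1))
T=pickle.load(open('top0.pkl','rb'));print(proj(T,c+[0,0,.0]), proj(T,[.461,.378,.03]))
E
```

```text
0.097 -0.011 0.043 [218.8 374.9]
0.097 -0.011 0.055 [216.6 380.6]
0.097 0.011 0.043 [208.4 372.5]
0.097 0.011 0.055 [206.1 378.2]
0.11 -0.011 0.043 [218.  371.4]
0.11 -0.011 0.055 [215.8 377.1]
0.11 0.011 0.043 [207.5 369. ]
0.11 0.011 0.055 [205.2 374.7]
(np.float64(135.42119030973208), np.float64(225.79219517717425)) (np.float64(131.7940090290302), np.float64(224.26538858809678))
```

>>> servo_tool(
  steps=[
    [[0.003,-0.002,0.03],[0,0.004,0]],
    [[0.003,-0.002,0.06],[0,0.004,0]],
    [[0.003,-0.002,0.078],[0,0.004,0]],
    [[0.003,-0.002,0.084],[0,0.004,0]],
    [[0.003,-0.002,0.084],[0,0.004,0]],
  ],
)

```text
time: 2.08
tool_pos: [0.4627, 0.3812, 0.0163]
tcp_rot: [[0.993, 0.122, 0.005], [0.122, -0.993, 0.004], [0.006, -0.003, -1.0]]
force: [-0.0, 0.1, -0.1]
gripper_width: 0.0853
finger_force: 0.0
```

>>> servo_tool(
  steps=[
    [[0,0,0],[0,0,0]],
    [[0,0,0],[0,0,0]],
    [[0,0,0],[0,0,0]],
    [[0,0,0],[0,0,0]],
    [[0,0,0],[0,0,0]],
  ],
  fingers=1,
  grip_force=40,
)

```text
time: 2.7
tool_pos: [0.4629, 0.381, 0.0169]
tcp_rot: [[0.993, 0.121, 0.006], [0.121, -0.993, 0.004], [0.006, -0.003, -1.0]]
force: [-1.8, -1.1, 5.5]
gripper_width: 0.0576
finger_force: 42.6
```

>>> servo_tool(
  steps=[
    [[0,0,-0.005],[0,0,0]],
    [[0,0,-0.02],[0,0,0]],
    [[0,0,-0.05],[0,0,0]],
    [[0,0,-0.09],[0,0,0]],
    [[0,0,-0.1],[0,0,0]],
  ],
)

```text
time: 3.32
tool_pos: [0.463, 0.3815, 0.1188]
tcp_rot: [[0.993, 0.121, 0.008], [0.121, -0.993, 0.007], [0.009, -0.006, -1.0]]
force: [0.2, -0.5, -3.1]
gripper_width: 0.0581
finger_force: 43.5
```

```bash
python3 - <<'E'
from h import *
O=np.array([.6079,-.1010,0]);X=O-.0915*d
go([X[0],X[1],.14],.122)
b=camera('side')['color'][230:400,120:350]
cv2.imwrite('pics/g2.png',cv2.resize(b,(690,510),interpolation=cv2.INTER_CUBIC)[:,:,::-1])
E
```

```text
shift [-0.006   0.4964 -0.0244] turn [-0.006 -0.009 -0.   ] t 3.33 F [ 0.2 -0.5 -3.1] pos [0.463  0.3815 0.1188] w 0.0581
```

View pics/g2.png

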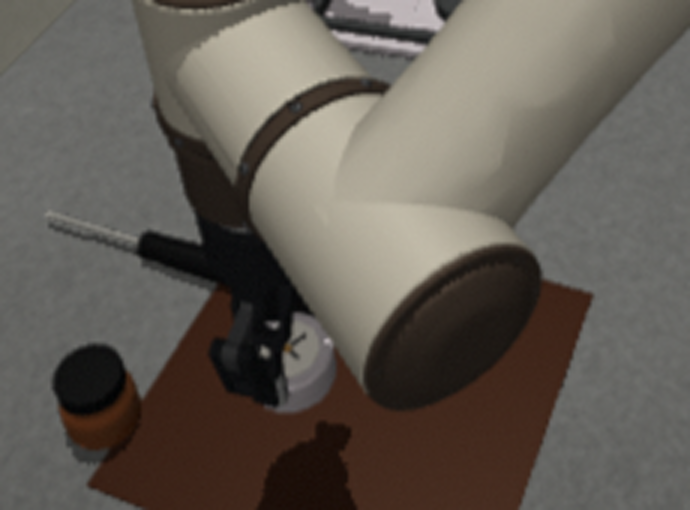

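The puck is held and looks level. I check its offset in the grip from the hand centre at crop (290,350).

```bash
python3 - <<'E'
from h import *
C=camera('side');p=state()['tool_pos']
g=C['color'].astype(int);r=g[335:360,205:235]
o=(r[:,:,0]-r[:,:,2]>40);v,u=np.nonzero(o);print('orange',u+205,v+335)
if len(u): 
    X=ray(C,u.mean()+205,v.mean()+335,.134);print(X,(X-p)@d,(X-p)@n)
m=(g.min(2)>105).astype(np.uint8)[330:372,205:240]
k=max(cv2.findContours(m,0,1)[0],key=cv2.contourArea)
print(cv2.boundingRect(k),cv2.contourArea(k))
for z in(.104,.134): print(np.round([proj(C,[p[0],p[1],z]),proj(C,p*[1,1,0]+[0,0,z]-.03*d),proj(C,p*[1,1,0]+[0,0,z]+.03*d)],1).tolist())
# original dial hand centre
C0=pickle.load(open('side0.pkl','rb'));r=C0['color'].astype(int)[355:390,205:240];v,u=np.nonzero(r[:,:,0]-r[:,:,2]>40);print('orig',u,v,ray(C0,u.mean()+205,v.mean()+355,.031))
E
```

```text
orange [215 216 215 216] [345 345 346 346]
[0.46425324 0.38152664 0.134     ] 0.0023076332388554995 0.0007706654669797012
(10, 6, 16, 20) 117.5
[[218.5, 353.8], [232.3, 356.8], [204.9, 350.9]]
[[216.7, 345.4], [230.9, 348.4], [202.8, 342.5]]
orig [10  3 15 23 25 32 33  2 17 16 17 16 17 34 33 34 34 34 34 33 34 32 33 32
 34] [ 0  4  4  4  5 13 15 16 16 17 17 18 18 18 19 19 22 23 24 25 27 29 29 33
 33] [0.44642548 0.37516485 0.031     ]
```

The puck is centred in the grip to about 2 mm. Now I carry it to the cup.

>>> servo_tool(
  steps=[
    [[0,0.03,-0.015],[-0.003,-0.004,0]],
    [[0,0.08,-0.03],[-0.006,-0.009,0]],
    [[-0.002,0.14,-0.04],[-0.006,-0.009,0]],
    [[-0.003,0.2,-0.045],[-0.006,-0.009,0]],
    [[-0.004,0.26,-0.045],[-0.006,-0.009,0]],
  ],
)

```text
time: 4.05
tool_pos: [0.4883, 0.1194, 0.1586]
tcp_rot: [[0.993, 0.121, -0.006], [0.121, -0.993, -0.005], [-0.007, 0.005, -1.0]]
force: [0.4, -0.4, -2.9]
gripper_width: 0.0575
finger_force: 43.6
```

>>> servo_tool(
  steps=[
    [[0,0.055,0],[0,0,0]],
    [[0,0.11,0],[0,0,0]],
    [[0,0.16,0],[0,0,0]],
    [[0,0.2,0],[0,0,0]],
    [[-0.001,0.22,0.0],[0,0,0]],
  ],
)

```text
time: 4.68
tool_pos: [0.5135, -0.099, 0.1586]
tcp_rot: [[0.993, 0.118, -0.008], [0.118, -0.993, -0.004], [-0.009, 0.003, -1.0]]
force: [0.3, 0.4, -1.5]
gripper_width: 0.0578
finger_force: 43.6
```

```bash
python3 - <<'E'
from h import *
O=np.array([.6079,-.1010,0]);X=O-.0915*d
go([X[0],X[1],.08],.122)
E
```

```text
shift [0.0027 0.0132 0.0787] turn [ 0.003  0.009 -0.004] t 4.67 F [ 0.3  0.4 -1.5] pos [ 0.5135 -0.099   0.1586] w 0.0578
```

>>> servo_tool(
  steps=[
    [[0.001,0.007,0.01],[0.002,0.004,0]],
    [[0.001,0.012,0.03],[0.003,0.009,0]],
    [[0.001,0.012,0.055],[0.003,0.009,0]],
    [[0.001,0.012,0.075],[0.003,0.009,0]],
    [[0.001,0.012,0.079],[0.003,0.009,0]],
  ],
)

```text
time: 5.3
tool_pos: [0.515, -0.1086, 0.0791]
tcp_rot: [[0.993, 0.121, -0.001], [0.121, -0.993, -0.001], [-0.001, 0.0, -1.0]]
force: [-0.2, 0.4, -1.7]
gripper_width: 0.0575
finger_force: 43.6
```

```bash
python3 - <<'E'
from h import *
O=np.array([.6079,-.1010,0]);X=O-.0915*d
go([X[0],X[1],.042],.122)
b=camera('side');a=camera('top')
im=np.hstack([cv2.resize(a['color'][165:245,240:340],(400,320),interpolation=cv2.INTER_CUBIC),cv2.resize(b['color'][170:260,220:332],(400,320),interpolation=cv2.INTER_CUBIC)])
cv2.imwrite('pics/g3.png',im[:,:,::-1])
E
```

```text
shift [0.0017 0.0037 0.0371] turn [ 0.     0.001 -0.   ] t 5.3 F [-0.2  0.4 -1.7] pos [ 0.515  -0.1086  0.0791] w 0.0575
```

View pics/g3.png

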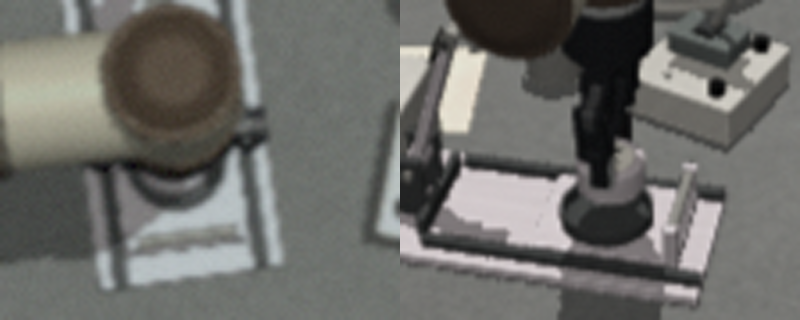

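>>> servo_tool(
  steps=[
    [[0.001,0.004,0.008],[0,0,0]],
    [[0.001,0.004,0.016],[0,0,0]],
    [[0.001,0.004,0.024],[0,0,0]],
    [[0.001,0.004,0.031],[0,0,0]],
    [[0.001,0.004,0.035],[0,0,0]],
  ],
)

```text
time: 6.02
tool_pos: [0.5184, -0.1131, 0.0462]
tcp_rot: [[0.993, 0.121, 0.004], [0.121, -0.993, -0.001], [0.004, 0.001, -1.0]]
force: [0.5, 0.1, -2.2]
gripper_width: 0.0577
finger_force: 43.6
```

>>> servo_tool(
  steps=[
    [[0,0,0.001],[0,0,0]],
    [[0,0,0.002],[0,0,0]],
    [[0,0,0.003],[0,0,0]],
    [[0,0,0.004],[0,0,0]],
    [[0,0,0.004],[0,0,0]],
  ],
)

```text
time: 6.65
tool_pos: [0.5186, -0.1131, 0.0428]
tcp_rot: [[0.993, 0.121, 0.005], [0.121, -0.993, -0.001], [0.004, 0.001, -1.0]]
force: [0.3, 0.1, -1.9]
gripper_width: 0.0577
finger_force: 43.6
```

Go down a little more until the force shows contact.

>>> servo_tool(
  steps=[
    [[-0.001,0,0.001],[0,0,0]],
    [[-0.001,0,0.002],[0,0,0]],
    [[-0.001,0,0.003],[0,0,0]],
    [[-0.001,0,0.003],[0,0,0]],
    [[-0.001,0,0.003],[0,0,0]],
  ],
)

```text
time: 7.28
tool_pos: [0.5176, -0.1132, 0.0401]
tcp_rot: [[0.993, 0.121, 0.005], [0.121, -0.993, -0.001], [0.004, 0.001, -1.0]]
force: [-1.9, 0.6, 2.5]
gripper_width: 0.0575
finger_force: 44.1
```

Contact (vertical force rose by about 4 N). Release gently.

>>> servo_tool(
  steps=[
    [[0,0,0],[0,0,0]],
    [[0,0,0],[0,0,0]],
    [[0,0,0],[0,0,0]],
    [[0,0,0],[0,0,0]],
    [[0,0,0],[0,0,0]],
  ],
  fingers=0,
)

```text
time: 7.9
tool_pos: [0.5176, -0.1132, 0.0398]
tcp_rot: [[0.993, 0.121, 0.005], [0.121, -0.993, -0.0], [0.004, 0.001, -1.0]]
force: [-0.6, 0.7, 0.0]
gripper_width: 0.0857
finger_force: 0.0
```

>>> servo_tool(
  steps=[
    [[0,0,-0.02],[0,0,0]],
    [[0,0,-0.05],[0,0,0]],
    [[0,0,-0.08],[0,0,0]],
    [[-0.03,0,-0.1],[0,0,0]],
    [[-0.08,0,-0.1],[0,0,0]],
  ],
)

```text
time: 8.52
tool_pos: [0.4392, -0.1228, 0.141]
tcp_rot: [[0.993, 0.122, 0.009], [0.122, -0.993, -0.001], [0.009, 0.002, -1.0]]
force: [-0.4, 0.5, -0.6]
gripper_width: 0.0856
finger_force: 0.0
```

>>> servo_tool(
  steps=[
    [[-0.03,0,0],[0,0,0]],
    [[-0.04,0,0],[0,0,0]],
    [[-0.04,0,0],[0,0,0]],
    [[-0.04,0,0],[0,0,0]],
    [[-0.04,0,0],[0,0,0]],
  ],
  fingers=1,
)

```text
time: 9.15
tool_pos: [0.399, -0.1276, 0.1391]
tcp_rot: [[0.993, 0.121, 0.004], [0.121, -0.993, -0.001], [0.004, 0.001, -1.0]]
force: [-0.5, 0.6, 0.2]
gripper_width: -0.0001
finger_force: 0.0
```

```bash
python3 - <<'E'
from h import *
O=np.array([.6079,-.1010,0]);X=O-.19*d
go([X[0],X[1],.036],.122)
b=camera('side');a=camera('top')
im=np.hstack([cv2.resize(a['color'][165:245,240:340],(400,320),interpolation=cv2.INTER_CUBIC),cv2.resize(b['color'][170:260,220:332],(400,320),interpolation=cv2.INTER_CUBIC)])
cv2.imwrite('pics/g4.png',im[:,:,::-1])
E
```

```text
shift [ 0.0201 -0.0011  0.1032] turn [ 0.001 -0.004 -0.001] t 9.15 F [-0.5  0.6  0.2] pos [ 0.399  -0.1276  0.1391] w -0.0001
```

View pics/g4.png

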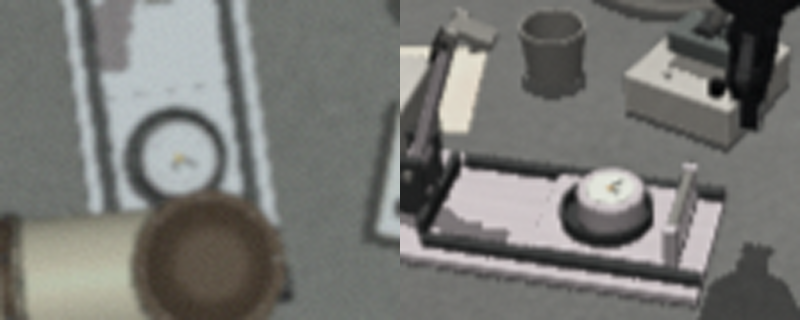

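The puck sits flat and centred in the cup (side crop 612,195; top crop 177,157). Next I lower the shut fingers in front of the crossbar.

>>> servo_tool(
  steps=[
    [[0.004,-0.001,0.03],[0,-0.004,0]],
    [[0.008,-0.001,0.06],[0,-0.004,0]],
    [[0.01,-0.001,0.09],[0,-0.004,0]],
    [[0.01,-0.001,0.1],[0,-0.004,0]],
    [[0.01,-0.001,0.1],[0,-0.004,0]],
  ],
)

```text
time: 9.88
tool_pos: [0.4082, -0.1256, 0.039]
tcp_rot: [[0.993, 0.121, -0.001], [0.121, -0.993, -0.001], [-0.001, 0.001, -1.0]]
force: [-0.5, 1.1, -0.2]
gripper_width: 0.0001
finger_force: 0.0
```

>>> servo_tool(
  steps=[
    [[0.01,0,0],[0,0,0]],
    [[0.018,0,0],[0,0,0]],
    [[0.026,0,0],[0,0,0]],
    [[0.034,0,0],[0,0,0]],
    [[0.042,0,0],[0,0,0]],
  ],
)

```text
time: 10.5
tool_pos: [0.4457, -0.1208, 0.0386]
tcp_rot: [[0.993, 0.12, -0.01], [0.12, -0.993, -0.001], [-0.01, 0.0, -1.0]]
force: [-8.0, -0.8, 5.7]
gripper_width: -0.0003
finger_force: 4.1
```

>>> servo_tool(
  steps=[
    [[0.008,0,0],[0,0,0]],
    [[0.016,0,0],[0,0,0]],
    [[0.024,0,0],[0,0,0]],
    [[0.032,0,0],[0,0,0]],
    [[0.04,0,0],[0,0,0]],
  ],
)

```text
time: 11.12
tool_pos: [0.4857, -0.1161, 0.0386]
tcp_rot: [[0.993, 0.12, -0.009], [0.12, -0.993, -0.001], [-0.009, 0.0, -1.0]]
force: [-6.9, -1.5, 5.3]
gripper_width: -0.0001
finger_force: 3.5
```

```bash
python3 - <<'E'
from h import *
O=np.array([.6079,-.1010,0]);X=O-.074*d
go([X[0],X[1],.036],.122)
E
```

```text
shift [ 0.0492 -0.0002  0.0021] turn [ 0.     0.009 -0.002] t 11.12 F [-6.9 -1.5  5.3] pos [ 0.4857 -0.1161  0.0386] w -0.0001
```

>>> servo_tool(
  steps=[
    [[0.009,0,0],[0,0,0]],
    [[0.018,0,0],[0,0,0]],
    [[0.026,0,0],[0,0,0]],
    [[0.034,0,0],[0,0,0]],
    [[0.04,0,0],[0,0,0]],
  ],
)

```text
time: 11.75
tool_pos: [0.5259, -0.1112, 0.0385]
tcp_rot: [[0.993, 0.12, -0.008], [0.12, -0.993, -0.001], [-0.008, 0.0, -1.0]]
force: [-7.2, -1.5, 4.9]
gripper_width: 0.0001
finger_force: 3.5
```

>>> servo_tool(
  steps=[
    [[0.002,0,0],[0,0,0]],
    [[0.004,0,0],[0,0,0]],
    [[0.006,0,0],[0,0,0]],
    [[0.007,0,0],[0,0,0]],
    [[0.008,0,0],[0,0,0]],
  ],
)

```text
time: 12.38
tool_pos: [0.5333, -0.1103, 0.0386]
tcp_rot: [[0.993, 0.12, -0.009], [0.12, -0.993, -0.001], [-0.009, 0.0, -1.0]]
force: [-6.4, -0.5, 4.9]
gripper_width: 0.0002
finger_force: 3.5
```

>>> servo_tool(
  steps=[
    [[0.001,0,0],[0,0,0]],
    [[0.002,0,0],[0,0,0]],
    [[0.003,0,0],[0,0,0]],
    [[0.004,0,0],[0,0,0]],
    [[0.005,0,0],[0,0,0]],
  ],
)

```text
time: 13.0
tool_pos: [0.5361, -0.11, 0.0385]
tcp_rot: [[0.993, 0.119, -0.014], [0.119, -0.993, -0.002], [-0.014, -0.0, -1.0]]
force: [-12.1, -0.6, 9.5]
gripper_width: -0.0003
finger_force: 6.0
```

>>> servo_tool(
  steps=[
    [[0.001,0,0],[0,0,0]],
    [[0.002,0,0],[0,0,0]],
    [[0.003,0,0],[0,0,0]],
    [[0.003,0,0],[0,0,0]],
    [[0.003,0,0],[0,0,0]],
  ],
)

```text
time: 13.62
tool_pos: [0.5361, -0.11, 0.0383]
tcp_rot: [[0.993, 0.119, -0.02], [0.119, -0.993, -0.002], [-0.02, -0.0, -1.0]]
force: [-16.3, -1.0, 13.1]
gripper_width: 0.0002
finger_force: 8.0
```

The carrier is against the stop: the force rises and the tool no longer moves. I back off and rise.

>>> servo_tool(
  steps=[
    [[-0.02,0,0],[0,0,0]],
    [[-0.05,0,0],[0,0,0]],
    [[-0.06,0,-0.05],[0,0,0]],
    [[-0.06,0,-0.11],[0,0,0]],
    [[-0.06,0,-0.17],[0,0,0]],
  ],
)

```text
time: 14.25
tool_pos: [0.4855, -0.1159, 0.2113]
tcp_rot: [[0.993, 0.121, 0.001], [0.121, -0.993, -0.001], [0.001, 0.001, -1.0]]
force: [0.4, 0.5, -0.3]
gripper_width: 0.0001
finger_force: 0.0
```

>>> servo_tool(
  steps=[
    [[0,0,-0.05],[0,0,0]],
    [[0,0,-0.09],[0,0,0]],
    [[0,0,-0.09],[0,0,0]],
    [[0,0,-0.09],[0,0,0]],
    [[0,0,-0.09],[0,0,0]],
  ],
)

```text
time: 14.88
tool_pos: [0.4849, -0.1158, 0.2977]
tcp_rot: [[0.993, 0.121, -0.003], [0.121, -0.993, -0.001], [-0.003, 0.001, -1.0]]
force: [0.9, -0.6, 0.7]
gripper_width: -0.0
finger_force: 0.0
```

```bash
python3 - <<'E'
from h import *
O=np.array([.6079,-.1010,0]);X=O+.088*d
go([X[0],X[1],.30],.122)
b=camera('side')
cv2.imwrite('pics/g5.png',cv2.resize(b['color'][140:270,140:320],(720,520),interpolation=cv2.INTER_CUBIC)[:,:,::-1])
for a in(1.2,1.275,1.35):
    q=O+(.085-.145*np.cos(a))*d;print(a,np.round(proj(b,q+[0,0,.061+.145*np.sin(a)]),1))
E
```

```text
shift [ 2.118e-01  1.000e-04 -2.900e-03] turn [ 0.001  0.003 -0.001] t 14.88 F [ 0.9 -0.6  0.7] pos [ 0.4849 -0.1158  0.2977] w -0.0
1.2 [237.1 180.4]
1.275 [233.7 179. ]
1.35 [230.3 177.9]
```

View pics/g5.png

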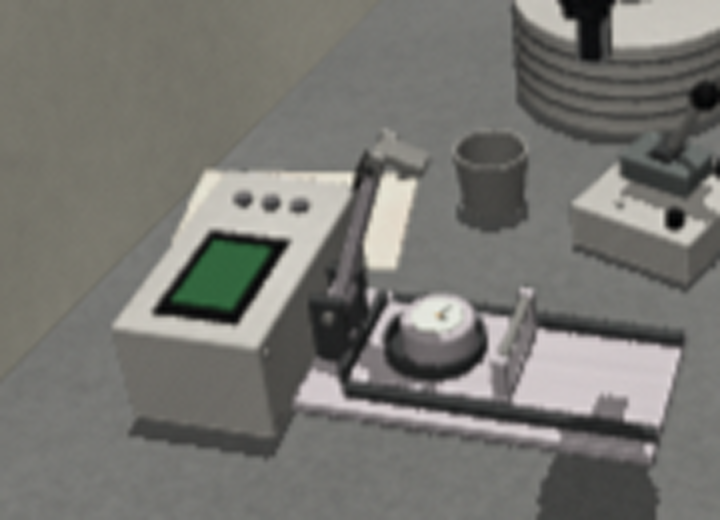

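The carrier is home with the puck in the cup (crop 440,335), and the clamp tip at crop (375,155) gives an angle of about 1.27 rad. I go over it and down behind it.

>>> servo_tool(
  steps=[
    [[0.04,0,-0.002],[0,0,0]],
    [[0.09,0,-0.003],[0,0,0]],
    [[0.14,0,-0.003],[0,0,0]],
    [[0.185,0,-0.003],[0,0.003,0]],
    [[0.209,0,0.01],[0,0.003,0]],
  ],
)

```text
time: 15.55
tool_pos: [0.6952, -0.0903, 0.2877]
tcp_rot: [[0.993, 0.121, 0.003], [0.121, -0.993, -0.001], [0.002, 0.001, -1.0]]
force: [-0.4, -0.3, -0.0]
gripper_width: 0.0002
finger_force: 0.0
```

>>> servo_tool(
  steps=[
    [[0.002,0,0.03],[0,0,0]],
    [[0.002,0,0.06],[0,0,0]],
    [[0.002,0,0.085],[0,0,0]],
    [[0.002,0,0.098],[0,0,0]],
    [[0.002,0,0.098],[0,0,0]],
  ],
)

```text
time: 16.18
tool_pos: [0.6949, -0.0905, 0.1899]
tcp_rot: [[0.993, 0.121, 0.001], [0.121, -0.993, -0.001], [0.0, 0.001, -1.0]]
force: [0.1, 0.5, -0.1]
gripper_width: 0.0002
finger_force: 0.0
```

```bash
python3 - <<'E'
from h import *
O=np.array([.6079,-.1010,0]);s=state();q=s['tool_pos']-O
print('dock',q@d,q@n,q[2],s['force'])
for a in(1.27,1.1,.95,.8,.65,.5,.35,.2,.1,0):
    X=O+(.085-.128*np.cos(a)+.022*np.sin(a))*d+[0,0,.061+.128*np.sin(a)+.011*np.cos(a)]
    print(a,end=' ');go(X,.122)
E
```

```text
dock 0.08763226804234567 -0.00016497118542975822 0.18987179467733067 [ 0.12068827  0.51166528 -0.11263551]
1.27 shift [-0.0195 -0.0002  0.0034] turn [ 0.001 -0.    -0.001] t 16.18 F [ 0.1  0.5 -0.1] pos [ 0.6949 -0.0905  0.1899] w 0.0002
1.1 shift [-0.0411 -0.0001  0.0098] turn [ 0.001 -0.    -0.001] t 16.18 F [ 0.1  0.5 -0.1] pos [ 0.6949 -0.0905  0.1899] w 0.0002
0.95 shift [-0.0592 -0.0001  0.0183] turn [ 0.001 -0.    -0.001] t 16.18 F [ 0.1  0.5 -0.1] pos [ 0.6949 -0.0905  0.1899] w 0.0002
0.8 shift [-0.076  -0.0001  0.0294] turn [ 0.001 -0.    -0.001] t 16.18 F [ 0.1  0.5 -0.1] pos [ 0.6949 -0.0905  0.1899] w 0.0002
0.65 shift [-0.0912 -0.0001  0.0426] turn [ 0.001 -0.    -0.001] t 16.18 F [ 0.1  0.5 -0.1] pos [ 0.6949 -0.0905  0.1899] w 0.0002
0.5 shift [-1.044e-01 -1.000e-04  5.780e-02] turn [ 0.001 -0.    -0.001] t 16.18 F [ 0.1  0.5 -0.1] pos [ 0.6949 -0.0905  0.1899] w 0.0002
0.35 shift [-0.1154 -0.0002  0.0746] turn [ 0.001 -0.    -0.001] t 16.18 F [ 0.1  0.5 -0.1] pos [ 0.6949 -0.0905  0.1899] w 0.0002
0.2 shift [-0.1237 -0.0002  0.0926] turn [ 0.001 -0.    -0.001] t 16.18 F [ 0.1  0.5 -0.1] pos [ 0.6949 -0.0905  0.1899] w 0.0002
0.1 shift [-0.1278 -0.0002  0.1051] turn [ 0.001 -0.    -0.001] t 16.18 F [ 0.1  0.5 -0.1] pos [ 0.6949 -0.0905  0.1899] w 0.0002
0 shift [-0.1307 -0.0002  0.1178] turn [ 0.001 -0.    -0.001] t 16.18 F [ 0.1  0.5 -0.1] pos [ 0.6949 -0.0905  0.1899] w 0.0002
```

>>> servo_tool(
  steps=[
    [[-0.015,0,0.003],[0,0,0]],
    [[-0.03,0,0.007],[0,0,0]],
    [[-0.044,0,0.012],[0,0,0]],
    [[-0.059,0,0.019],[0,0,0]],
    [[-0.076,0,0.03],[0,0,0]],
  ],
)

```text
time: 16.8
tool_pos: [0.6219, -0.0996, 0.1635]
tcp_rot: [[0.993, 0.122, 0.01], [0.122, -0.993, -0.001], [0.01, 0.002, -1.0]]
force: [2.4, 0.1, 0.3]
gripper_width: 0.0003
finger_force: 0.8
```

```bash
python3 - <<'E'
from h import *
s=state();print(s['force'])
b=camera('side')
cv2.imwrite('pics/g6.png',cv2.resize(b['color'][140:270,160:320],(640,520),interpolation=cv2.INTER_CUBIC)[:,:,::-1])
E
```

```text
[2.35262712 0.14281737 0.29965082]
```

View pics/g6.png

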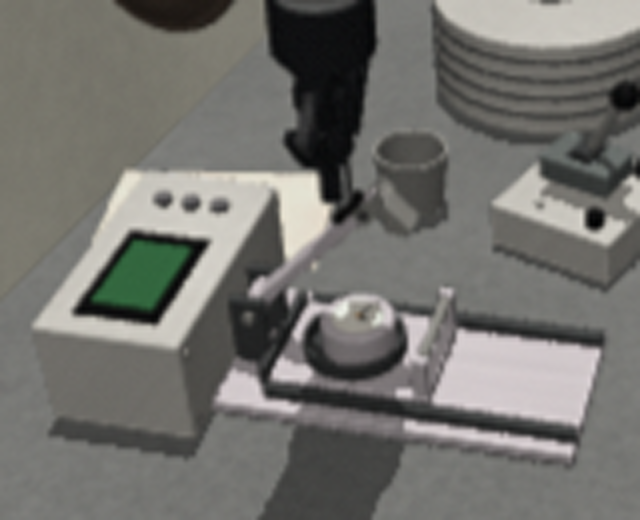

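The arm follows: the fingertip is on the pad (crop 345,205), at about 0.75 rad. I carry on along the arc.

>>> servo_tool(
  steps=[
    [[-0.008,0,0.006],[0,0,0]],
    [[-0.016,0,0.014],[0,0,0]],
    [[-0.023,0,0.022],[0,0,0]],
    [[-0.029,0,0.03],[0,0,0]],
    [[-0.034,0,0.037],[0,0,0]],
  ],
)

```text
time: 17.48
tool_pos: [0.5864, -0.1038, 0.1235]
tcp_rot: [[0.993, 0.121, 0.004], [0.121, -0.993, -0.001], [0.004, 0.001, -1.0]]
force: [1.8, 0.2, 0.8]
gripper_width: -0.0002
finger_force: 1.0
```

>>> servo_tool(
  steps=[
    [[-0.005,0,0.008],[0,0,0]],
    [[-0.009,0,0.016],[0,0,0]],
    [[-0.012,0,0.022],[0,0,0]],
    [[-0.014,0,0.026],[0,0,0]],
    [[-0.015,0,0.03],[0,0,0]],
  ],
)

```text
time: 18.1
tool_pos: [0.5715, -0.1056, 0.0939]
tcp_rot: [[0.993, 0.121, 0.003], [0.121, -0.993, -0.001], [0.003, 0.001, -1.0]]
force: [1.5, -0.6, 2.2]
gripper_width: -0.0003
finger_force: 1.2
```

```bash
python3 - <<'E'
from h import *
O=np.array([.6079,-.1010,0]);s=state();q=s['tool_pos']-O
print('dock',q@d,q@n,q[2],s['force'])
go(O-.043*d+[0,0,.072],.122)
E
```

```text
dock -0.036726477774836036 -0.00013570257335761976 0.09385113881607551 [ 1.46310601 -0.63876085  2.20435794]
shift [-0.0063 -0.0002  0.0218] turn [ 0.001 -0.003 -0.001] t 18.1 F [ 1.5 -0.6  2.2] pos [ 0.5715 -0.1056  0.0939] w -0.0003
```

>>> servo_tool(
  steps=[
    [[-0.002,0,0.005],[0,0,0]],
    [[-0.004,0,0.009],[0,0,0]],
    [[-0.005,0,0.013],[0,0,0]],
    [[-0.006,0,0.016],[0,0,0]],
    [[-0.006,0,0.019],[0,0,0]],
  ],
)

```text
time: 18.73
tool_pos: [0.5645, -0.1064, 0.0742]
tcp_rot: [[0.993, 0.12, 0.001], [0.12, -0.993, -0.001], [0.001, 0.001, -1.0]]
force: [2.2, 0.2, 2.4]
gripper_width: -0.0003
finger_force: 1.2
```

>>> servo_tool(
  steps=[
    [[0,0,0.001],[0,0,0]],
    [[0,0,0.002],[0,0,0]],
    [[0,0,0.003],[0,0,0]],
    [[0,0,0.004],[0,0,0]],
    [[0,0,0.004],[0,0,0]],
  ],
)

```text
time: 19.35
tool_pos: [0.5642, -0.1065, 0.0711]
tcp_rot: [[0.993, 0.121, 0.0], [0.121, -0.993, -0.001], [0.0, 0.001, -1.0]]
force: [-4.0, 0.0, 6.8]
gripper_width: 0.0001
finger_force: 3.3
```

>>> servo_tool(
  steps=[
    [[0,0,0.002],[0,0,0]],
    [[0,0,0.003],[0,0,0]],
    [[0,0,0.004],[0,0,0]],
    [[0,0,0.005],[0,0,0]],
    [[0,0,0.005],[0,0,0]],
  ],
)

```text
time: 19.98
tool_pos: [0.5643, -0.1065, 0.0708]
tcp_rot: [[0.992, 0.122, 0.001], [0.122, -0.992, -0.002], [0.001, 0.002, -1.0]]
force: [-12.1, 4.6, 31.1]
gripper_width: 0.0
finger_force: 15.4
```

>>> servo_tool(
  steps=[
    [[0,0,-0.005],[0,0,0]],
    [[0,0,-0.009],[0,0,0]],
    [[0,0,-0.013],[0,0,0]],
    [[0,0,-0.019],[0,0,0]],
    [[0,0,-0.025],[0,0,0]],
  ],
)

```text
time: 20.6
tool_pos: [0.5657, -0.1063, 0.0909]
tcp_rot: [[0.993, 0.121, 0.003], [0.121, -0.993, -0.001], [0.003, 0.001, -1.0]]
force: [-0.2, -0.8, 0.9]
gripper_width: 0.0002
finger_force: 0.0
```

```bash
python3 - <<'E'
from h import *
b=camera('side');print(state()['force'])
cv2.imwrite('pics/g7.png',cv2.resize(b['color'][150:270,180:320],(700,600),interpolation=cv2.INTER_CUBIC)[:,:,::-1])
E
```

```text
[-0.49076881 -0.18756266  1.47676236]
```

View pics/g7.png

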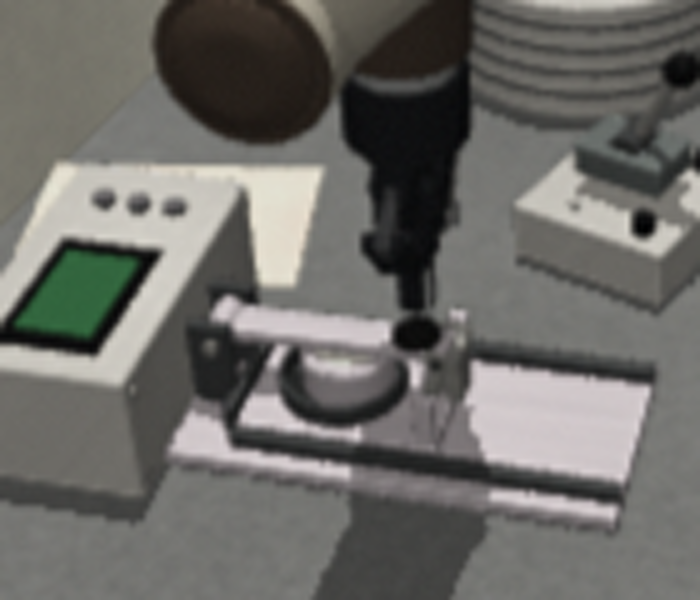

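The clamp arm lies level with its black pad at crop (415,335). The fingertip is clear above it and senses no force, so the hook holds by itself. Next is the lever.

>>> servo_tool(
  steps=[
    [[0,0,-0.05],[0,0,0]],
    [[0,0,-0.11],[0,0,0]],
    [[0,0,-0.15],[0,0,0]],
    [[0,0,-0.15],[0,0,0]],
    [[0,0,-0.15],[0,0,0]],
  ],
)

```text
time: 21.28
tool_pos: [0.5646, -0.1061, 0.2403]
tcp_rot: [[0.993, 0.121, 0.002], [0.121, -0.993, -0.0], [0.002, 0.0, -1.0]]
force: [-1.2, 0.3, -0.8]
gripper_width: 0.0002
finger_force: 0.0
```

```bash
python3 - <<'E'
from h import *
C=np.array([.498,-.3465,0]);bx=np.array([np.cos(-.22),np.sin(-.22),0])
go(C-.085*bx+[0,0,.24],-.22)
E
```

```text
shift [-0.1752  0.2022 -0.    ] turn [-0.    -0.002  0.341] t 21.27 F [-1.2  0.3 -0.8] pos [ 0.5646 -0.1061  0.2403] w 0.0002
```

>>> servo_tool(
  steps=[
    [[-0.035,0.04,0],[0,0,0.07]],
    [[-0.07,0.08,0],[0,0,0.14]],
    [[-0.105,0.12,0],[0,0,0.21]],
    [[-0.14,0.161,0],[0,0,0.28]],
    [[-0.175,0.202,0],[0,0,0.341]],
  ],
)

```text
time: 21.9
tool_pos: [0.4141, -0.3288, 0.2388]
tcp_rot: [[0.976, -0.22, 0.0], [-0.22, -0.976, 0.001], [0.0, -0.001, -1.0]]
force: [1.3, -0.8, -0.2]
gripper_width: -0.0003
finger_force: 0.0
```

```bash
python3 - <<'E'
from h import *
C=np.array([.498,-.3465,0]);bx=np.array([np.cos(-.22),np.sin(-.22),0])
go(C-.085*bx+[0,0,.125],-.22)
a=camera('top');g=cv2.cvtColor(a['color'],cv2.COLOR_RGB2GRAY)
O=np.array([.6079,-.1010,0])
# ball still visible? and clamp check: pad pixel darkness in top view at level
p=np.round(proj(a,O-.043*d+[0,0,.072])).astype(int);print(p,g[p[1]-4:p[1]+5:2,p[0]-6:p[0]+7:2].tolist())
E
```

```text
shift [ 0.0008 -0.0009  0.1138] turn [-0.001 -0.    -0.002] t 21.9 F [ 1.3 -0.8 -0.2] pos [ 0.4141 -0.3288  0.2388] w -0.0003
[282 188] [[88, 145, 93, 69, 103, 57, 48], [50, 54, 29, 28, 38, 40, 43], [99, 34, 28, 26, 30, 34, 49], [120, 49, 33, 24, 26, 41, 61], [122, 117, 84, 69, 45, 45, 82]]
```

>>> servo_tool(
  steps=[
    [[0,-0.001,0.04],[0,0,0]],
    [[0,-0.001,0.08],[0,0,0]],
    [[0,-0.001,0.11],[0,0,0]],
    [[0,-0.001,0.114],[0,0,0]],
    [[0.01,-0.001,0.114],[0,0,0]],
  ],
)

```text
time: 22.58
tool_pos: [0.4263, -0.3293, 0.1266]
tcp_rot: [[0.976, -0.218, 0.003], [-0.218, -0.976, -0.001], [0.003, 0.0, -1.0]]
force: [0.9, 0.5, 0.9]
gripper_width: -0.0002
finger_force: 0.0
```

>>> servo_tool(
  steps=[
    [[0.01,0,0],[0,0,0]],
    [[0.02,0,0],[0,0,0]],
    [[0.03,0,0],[0,0,0]],
    [[0.04,0,0],[0,0,0]],
    [[0.05,0,0],[0,0,0]],
  ],
)

```text
time: 23.2
tool_pos: [0.4758, -0.3402, 0.1269]
tcp_rot: [[0.976, -0.218, 0.004], [-0.218, -0.976, -0.001], [0.004, -0.0, -1.0]]
force: [-0.8, 0.5, 0.4]
gripper_width: 0.0
finger_force: 0.5
```

>>> servo_tool(
  steps=[
    [[0.01,0,0],[0,0,0]],
    [[0.018,0,0],[0,0,0]],
    [[0.026,0,0],[0,0,0]],
    [[0.032,0,0],[0,0,0]],
    [[0.036,0,0],[0,0,0]],
  ],
)

```text
time: 23.82
tool_pos: [0.5103, -0.3479, 0.1267]
tcp_rot: [[0.976, -0.218, 0.003], [-0.218, -0.976, -0.0], [0.003, -0.0, -1.0]]
force: [-1.4, 0.1, 0.5]
gripper_width: 0.0003
finger_force: 0.5
```

```bash
python3 - <<'E'
from h import *
C=np.array([.498,-.3465,0]);bx=np.array([np.cos(-.22),np.sin(-.22),0])
q=state()['tool_pos']-C;print('box x',q@bx);go(C+.016*bx+[0,0,.125],-.22)
E
```

```text
box x 0.012288493758457844
shift [0.0037 0.0013 0.0017] turn [-0.    -0.003  0.   ] t 23.82 F [-1.4  0.1  0.5] pos [ 0.5103 -0.3479  0.1267] w 0.0003
```

Push slowly to the lever's stop.

>>> servo_tool(
  steps=[
    [[0.002,0,0],[0,0,0]],
    [[0.003,0,0],[0,0,0]],
    [[0.004,0,0],[0,0,0]],
    [[0.005,0,0],[0,0,0]],
    [[0.006,0,0],[0,0,0]],
  ],
)

```text
time: 24.45
tool_pos: [0.5127, -0.3484, 0.1265]
tcp_rot: [[0.976, -0.219, -0.004], [-0.219, -0.976, 0.002], [-0.004, -0.001, -1.0]]
force: [-10.4, 2.3, 3.8]
gripper_width: -0.0001
finger_force: 5.0
```

At the stop (10 N). I back away, rise and check.

>>> servo_tool(
  steps=[
    [[-0.02,0,0],[0,0,0]],
    [[-0.06,0,0],[0,0,0]],
    [[-0.1,0,0],[0,0,0]],
    [[-0.11,0,-0.05],[0,0,0]],
    [[-0.11,0,-0.11],[0,0,0]],
  ],
)

```text
time: 25.08
tool_pos: [0.4077, -0.3251, 0.2376]
tcp_rot: [[0.976, -0.218, 0.004], [-0.218, -0.976, -0.001], [0.004, 0.0, -1.0]]
force: [1.7, -1.2, 0.1]
gripper_width: -0.0004
finger_force: 0.0
```

>>> servo_tool(
  steps=[
    [[-0.02,0.02,0],[0,0,0]],
    [[-0.02,0.02,0],[0,0,0]],
    [[-0.02,0.02,0],[0,0,0]],
    [[-0.02,0.02,0],[0,0,0]],
    [[-0.02,0.02,0],[0,0,0]],
  ],
)

```text
time: 25.7
tool_pos: [0.3848, -0.3401, 0.236]
tcp_rot: [[0.976, -0.217, 0.003], [-0.217, -0.976, -0.0], [0.003, -0.0, -1.0]]
force: [-0.4, 0.5, -0.0]
gripper_width: 0.0
finger_force: 0.0
```

```bash
python3 - <<'E'
from h import *
C=np.array([.498,-.3465,0]);bx=np.array([np.cos(-.22),np.sin(-.22),0]);O=np.array([.6079,-.1010,0])
def dark(c,roi,th):
    y0,y1,x0,x1=roi;g=cv2.cvtColor(c['color'],cv2.COLOR_RGB2GRAY)[y0:y1,x0:x1]
    for k in cv2.findContours((g<th).astype(np.uint8),0,1)[0]:
        if cv2.contourArea(k)>5:
            M=cv2.moments(k);print('  blob',cv2.contourArea(k),M['m10']/M['m00']+x0,M['m01']/M['m00']+y0)
for n_ in('top','side'):
    c=camera(n_)
    for a in(.07,.85,1.0): print(n_,a,np.round(proj(c,C+.08*np.sin(a-.5)*bx+[0,0,.067+.08*np.cos(a-.5)]),1))
    dark(c,(184,234,330,385) if n_=='top' else (145,215,285,335),35)
    print('pad',np.round(proj(c,O-.043*d+[0,0,.072]),1)); dark(c,(170,210,262,302) if n_=='top' else (200,235,240,285),35)
print(state()['tool_pos'],state()['force'])
E
```

```text
top 0.07 [360.3 215.5]
top 0.85 [364.2 195.6]
top 1.0 [364.5 192.3]
  blob 19.5 365.1025641025641 191.54700854700855
pad [281.6 187.7]
  blob 23.0 281.28985507246375 188.2173913043478
side 0.07 [316.  166.4]
side 0.85 [300.6 161.1]
side 1.0 [297.9 161.5]
  blob 8.0 308.5 194.35416666666666
  blob 5.5 320.6060606060606 181.93939393939394
  blob 23.0 297.0 158.40579710144928
pad [263.6 216.5]
  blob 10.0 253.35 230.75
  blob 30.5 262.73224043715845 216.53551912568307
[ 0.38470123 -0.34019435  0.23611366] [0.22579752 1.1505838  0.57055002]
```

The lever is at about 1.0 rad and the clamp pad is still level. Handing in.

```bash
python3 -c "
from station import sign_off
print(sign_off())"
```

```text
the job is handed in; nothing more can be done
None
```

I handed the job in at about 26 s: the round holder is in the cup, the carrier is home, the clamp is latched and the lever is fully over; the hand-in call returned no verdict.

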